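Crank the bottle-drying lift up to its pointer

TASK

Take the crank out of the tray, fit its socket gently over the lift's flat-bladed shaft, feeling for the angle at which it drops fully home, and wind it clockwise until the plate under the drying rack is level with the red pointer. Work the lift only with the crank and never force it; leave the crank fully home on the shaft and everything else where it stands.

Things in the scene. Friction and masses are not known exactly. Their poses are not given: they have to be found in the camera images.
- lift: the lift, a screw jack fixed to the bar. Origin on the bar under its upright drive shaft's axis; z up. The round plate with the flower drying rack is at x +165 mm, the gauge post at x 165, y -85. Grey gearbox under the shaft 80 x 80 mm, 75 high; rack stems (155 mm above the bar, rising with the plate) keep 120 mm from the shaft axis. Only shaft and plate move
- lift_seat (a point): centre of the round steel seat on the gearbox, 77 mm above the bar, on the shaft axis; axes as the lift's, they do not turn with the shaft. The fitted crank's underside rests on it. Turning the shaft clockwise seen from above raises the plate 16 mm per turn; self-locking, it needs about 0.08 N m (1.5 N at the crank's knob)
- shaft_tip (a point): tip of the brass shaft, 29 mm above the seat (does not turn with it). From the seat up: a flat blade 16 x 9 mm for 18 mm, then a round centring tip 9 mm across to 23 mm, tapering to 4 mm at 29 mm. The blade may stand at any angle, different every time and not given: see or feel it
- crank_hub (a point): centre of the loose crank's steel hub, a 32 mm square block 62 mm tall, standing upright in the tray at the start; z up, +x along the arm to the knob. The slot in its underside, 22 mm long along x, 11.4 wide, 32 deep, passes the shaft's blade only within about 8 degrees of either of two opposite angles; else it rests on the blade, 18 mm above the seat
- crank_knob (a point): middle of the crank's upright lavender knob, a sleeve 18 mm in diameter, 40 mm tall (43 to 83 mm above the hub's underside), spinning freely on its pin; its axis is 65 mm from the hub's along the crank's +x; this point is 63 mm above the underside
- plate_edge (a point): point on the edge of the round cream plate (110 mm across) at its top surface, on the side of the gauge post; rises with the plate
- pointer_tip (a point): tip of the red pointer on the gauge post (3 mm thick, centre of thickness), 3 mm from the plate's edge; stiff on its post, its height differs every time, 18 to 38 mm above the plate's starting level
- bottle_a: short polypropylene bottle with a lavender collar, 60 mm wide, 100 mm tall; origin under its centre; stands in the tray
- bottle_b: short polypropylene bottle with a mint collar, 60 mm wide, 100 mm tall; origin under its centre; stands in the tray
- straw_cup: stainless straw cup with a mint lid and lavender straw, 70 mm wide, 130 mm tall; origin under its centre; stands in the tray
- nipple: lavender silicone bottle nipple, 48 mm wide, 42 mm tall, standing on the bar beside the lift; origin under its centre
- scoop: white measuring scoop, 40 mm wide cup, 28 mm tall, with a 50 mm handle, on the bar beside the lift; origin under the cup
- storage_box: mint plastic storage box with white lid and lavender lever lock, 104 x 64 x 56 mm, on the bar beyond the lift and tray; origin under its centre
- tray: white acrylic tray 300 x 280 mm, floor 4 mm thick, rim 18 mm high, fixed; origin under its centre; the crank and three bystanders stand in it
- crank: the whole loose crank; origin at the centre of the hub's underside, axes as at its hub; 185 g, its flat arm 14 mm wide, from 34 to 42 mm above the underside
Mind the look-alikes: they are no part of the job. Leave any yellow look-alike of the crank alone.

How it is judged:
On the way, in this order (a step that is already met when the one before it is completed fails the run):
1. the crank is fully home on the shaft, before the plate has reached the pointer (horizontal distance between crank_hub and lift_seat below 0.005 m and z of crank_hub in the frame of lift below 0.113 m and angle between crank_hub's own z axis and vertical below 0.12 rad and z of plate_edge in the frame of pointer_tip below -0.008 m), for 0.2 s.
2. with the crank fitted, the plate is wound level with the pointer (horizontal distance between crank_hub and lift_seat below 0.005 m and z of crank_hub in the frame of lift below 0.113 m and angle between crank_hub's own z axis and vertical below 0.12 rad and z of plate_edge in the frame of pointer_tip between -0.004 and 0.004 m), for 0.2 s.
At the end, for the whole second after the job is handed in: The plate's top is within 4 mm of the pointer's height, the crank sits fully home on the shaft (hub within 5 mm of the axis and of its seated height, upright), at rest and released (all of step 2 and linear speed of crank below 0.02 m/s); the robot touches nothing.
It fails at once if the crank is forced against the lift (over 60 N) (contact force between crank and lift above 60 N).
It fails at once if the hand pushes the lift itself (over 10 N) (contact force between the fingers and lift above 10 N).
It fails at once if a bystander is moved more than 25 mm (distance of any of bottle_a, bottle_b, straw_cup, nipple, scoop, storage_box from where it was at the start of the episode above 0.025 m).
It also fails if it takes over 72 s, if anything falls off the work surface, if the arm or the gripper's body presses on something with over 40 N, if the wrist force passes 120 N, or if a joint passes its speed limit or range.

ROBOT

A 6-joint arm with a two-finger parallel gripper is mounted at the origin on the work surface. World frame = base frame: x ahead of the robot, y to its left, z up, the work surface at z = 0. Lengths are in m, angles in rad, forces in N, time in s.
With the tool pointing down it reaches from about 0.35 to 0.975 m from the base axis. Payload 4.9 kg.
Tool frame: the origin (TCP) lies on the centre line of the jaws, within the pads' length; the fingertips stand ahead of it and the grasp point (between the pads) lies 5 mm behind it (arm.tip_extent is the z of the fingertips in the tool frame, in m); z points along the fingers, y is the line along which they close (so a half turn about z gives the same grasp; the last joint's range is limited). The gripper opens to 85 mm and grips with 20 to 120 N. Pads are 22 mm wide; open, the fingers measure 114 mm over their backs; the gripper's body (76 mm by 85 mm) begins 54 mm behind the grasp point. The pads swing forward as they close: fully open they stand 13 mm farther back than shut.
Start: joints at [0.996, 0.053, 1.613, -0, 1.476, -0.119], TCP at [0.275, 0.561, 0.245] pointing down, gripper open.
Joint ranges: [-3.01, 3.01], [-1.01, 2.22], [0.06, 2.58], [-1.02, 4.17], [0.09, 2.62], [-3.14, 3.14]. Speed limits (rad/s): [2.57, 2.57, 3.14, 3.14, 3.14, 3.14].

INTERFACE

Orientations are given as a rotation vector (axis times angle).
In Python, from rig import arm, eyes gives the robot as it stands. The module is installed in compiled form; this text tells all that it offers.
- The arm moves only by the tool carry_out, never from a script. Its argument "moves" is a list of rows, each a list of 7 numbers: the shift along the tool's x, y, z in m, then the turn, a rotation vector about the tool's x, y, z in rad, then the finger opening in m, from 0 to 0.0854. In form: [[x, y, z, rx, ry, rz, claw], ...]. A call has 1 to 10 rows; each row shifts and turns the commanded pose from where the row before left it, along the tool's axes as they then stand; what a row does not reach is not made up. A row lasts 1/10 s, in which the tool goes at most 50 mm and 8.59 degrees, less where a joint would pass 70% of its speed; a pose out of reach is approached as far as the arm can. A call with a gripper value outside its range is refused whole. The fingers move at their own pace and stop on an object; the grip force is fixed at half the most. Time passes only in rows, so rows that do not move let the fingers close. It gives the time, the measured TCP pose, the force, the opening and the grip force at its end, in the units of the state.
- arm.state(): the state, without advancing time (a new reading comes with each control period).
- eyes.camera(name): name is "scene" or "top"; returns the picture (480x640x3 uint8, red, green, blue); there is no depth.
- eyes.calibration(name): a dict with "camera_matrix" (3x3 intrinsics, pixels), "world_from_camera" (4x4, takes a point from camera to world coordinates). Camera axes: x right, y down, z forward; pixel columns grow to the right and rows downward; lengths in m; the calibration is good to about 2 mm. A picture is of the moment at which its call begins. calibration takes no time and is no camera call.
- arm.job_done(): hands the job in; it is judged then, once.
The state is a dict: "time_s": time; "joint_positions": joint angles; "qd": joint speeds; "effort": joint torques, N m; "tool_pos": TCP position; "ee_rot": TCP orientation; "contact_force": force on the tool from outside, world axes, zero at the start; "wrist_torque": the same for the moment, N m; "finger_gap": opening from 0.0 (shut) to 1.0 (fully open); "grasp_force": force on a finger pad.
Only numpy, scipy, OpenCV 4.12 (cv2) and the standard library are available. Lean on these libraries where they do the work, as an engineer would, in place of code of your own. Each camera call takes 0.05 s, during which the arm holds its last target. There are 200 camera calls.

## Working session

There is one attempt and no reset: what is moved stays moved. The work goes in short steps, Python scripts to look and compute and a tool call to move; the robot and the scene stay as the last step left them, time stands still between calls to the robot, and variables do not carry over. Pictures are saved under pics/ and viewed, at most 10 in all, crops included, and the job is handed in when it is done.

Besides the shell and the picture viewer there is one more tool, called after "Emit:" as name(argument=value, ...), one argument or row to a line, values as JSON. carry_out: Moves the arm, as the interface text tells. Its arguments: {"type":"object","properties":{"moves":{"type":"array","items":{"type":"array","items":{"type":"number"}}}},"required":["moves"]}

```bash
mkdir -p pics; python3 - <<'E'
from rig import arm, eyes
import cv2,numpy as np
for n in("scene","top"):
    cv2.imwrite(f"pics/{n}0.png",eyes.camera(n)[:,:,::-1]); c=eyes.calibration(n)
    print(n,np.round(c["camera_matrix"],1).tolist(),np.round(c["world_from_camera"],3).tolist())
s=arm.state();print(s, arm.tip_extent)
E
```

```text
scene [[566.5, 0.0, 312.2], [0.0, 566.5, 238.7], [0.0, 0.0, 1.0]] [[0.841, 0.432, -0.326, 1.074], [0.541, -0.67, 0.509, -0.694], [0.001, -0.604, -0.797, 1.251], [0.0, 0.0, 0.0, 1.0]]
top [[509.5, 0.0, 317.3], [0.0, 509.5, 244.4], [0.0, 0.0, 1.0]] [[-0.02, -0.999, 0.036, 0.57], [-1.0, 0.02, -0.011, 0.056], [0.011, -0.036, -0.999, 1.12], [0.0, 0.0, 0.0, 1.0]]
{'time_s': 0.1, 'joint_positions': array([ 9.96003475e-01,  5.32730152e-02,  1.61417384e+00, -1.91263572e-05,
        1.47598230e+00, -1.19012254e-01]), 'qd': array([-0.00152688, -0.00147706, -0.00167825, -0.0009977 ,  0.00101352,
        0.00033014]), 'effort': array([ 8.96937718e-05, -3.94905174e+01, -3.71363783e+01, -1.62362512e-04,
        3.84782528e-03,  7.65250775e-06]), 'tool_pos': array([0.27481706, 0.560736  , 0.24418673]), 'ee_rot': array([-7.09617555e-01, -3.05977608e+00,  2.72256834e-03]), 'contact_force': array([-0.8855364 ,  0.21088645,  0.69172451]), 'wrist_torque': array([-0.01360452,  0.03322472,  0.01538952]), 'grasp_force': 0.0, 'finger_gap': 0.9992062075068029} 0.014
```

View pics/scene0.png

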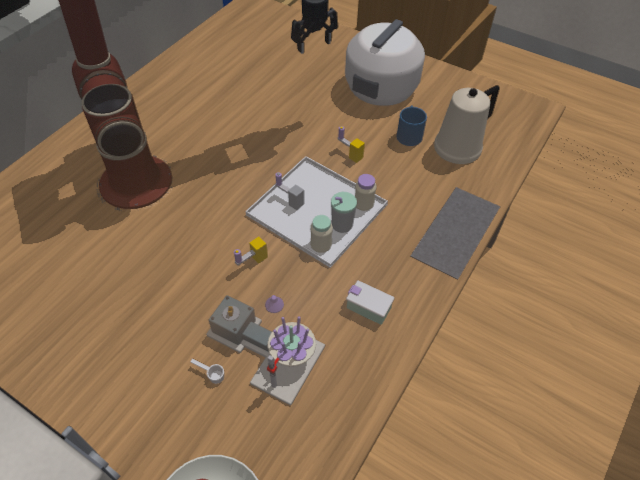

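View pics/top0.png

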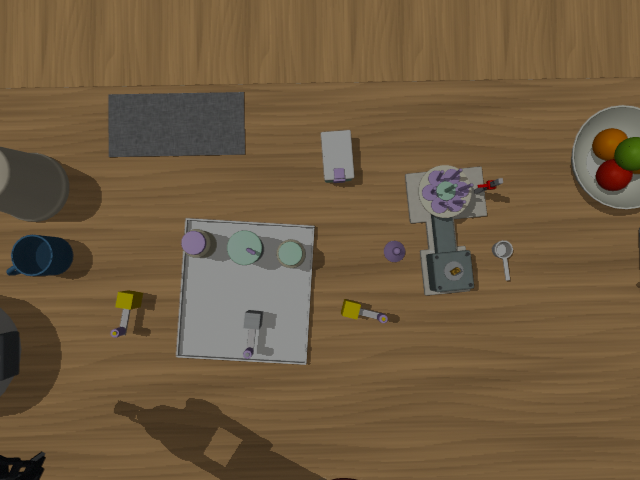

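The top view shows the crank hub near (253,320) with its knob at (248,353), and the shaft at (455,270). The plate is at (445,190) and the red pointer at (488,185). The yellow look-alikes are at (128,300) and (352,310). I'll zoom in next.

```bash
cat > h.py <<'E'
from rig import arm, eyes
import cv2,numpy as np
def ray(n,u,v):
    c=eyes.calibration(n);K=np.array(c["camera_matrix"]);T=np.array(c["world_from_camera"])
    d=T[:3,:3]@np.linalg.solve(K,[u,v,1.]);return T[:3,3],d
def plane(n,u,v,z):
    o,d=ray(n,u,v);return o+d*(z-o[2])/d[2]
def proj(n,p):
    c=eyes.calibration(n);K=np.array(c["camera_matrix"]);T=np.linalg.inv(c["world_from_camera"])
    q=K@(T[:3,:3]@np.array(p)+T[:3,3]);return q[:2]/q[2]
def tri(a,b):
    (o1,d1),(o2,d2)=ray("top",*a),ray("scene",*b)
    s=np.linalg.lstsq(np.c_[d1,-d2],o2-o1,rcond=None)[0]
    p,q=o1+d1*s[0],o2+d2*s[1];return (p+q)/2,np.linalg.norm(p-q)
def crop(im,u,v,w,h,k): return cv2.resize(im[v-h//2:v+h//2,u-w//2:u+w//2],None,fx=k,fy=k,interpolation=cv2.INTER_CUBIC)
E
python3 - <<'E'
from h import *
t=cv2.imread("pics/top0.png");s=cv2.imread("pics/scene0.png")
o=np.vstack([np.hstack([crop(t,455,270,50,36,8),crop(t,250,335,50,36,8)]),np.hstack([crop(s,232,315,50,36,8),crop(s,280,356,50,36,8)])])
cv2.imwrite("pics/z0.png",o)
E
```

```text
(no output)
```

View pics/z0.png

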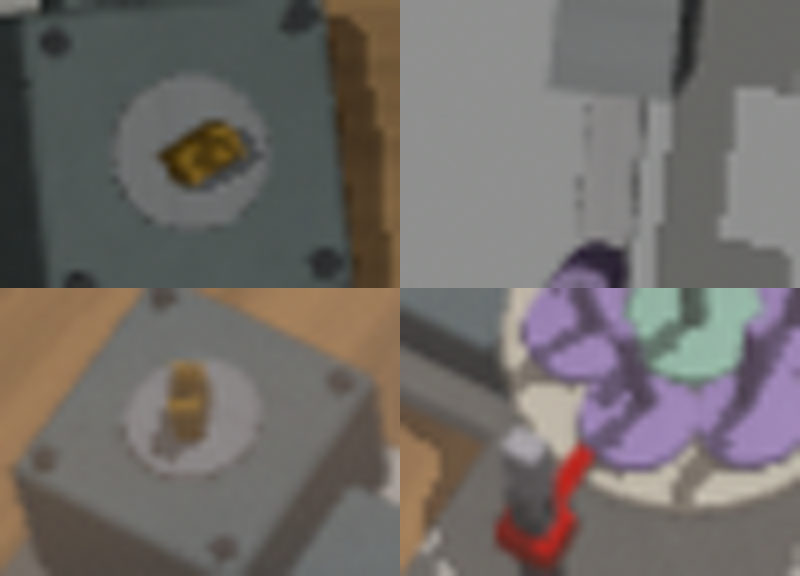

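Zoomed in, the brass blade's long axis in the top view runs lower-left to upper-right. The seat disc is centred near (454,271). The red pointer and gauge post sit at the lower right of the scene crop. I'll measure these and zoom on the crank.

```bash
python3 - <<'E'
from h import *
t=cv2.imread("pics/top0.png");s=cv2.imread("pics/scene0.png")
o=np.vstack([np.hstack([crop(t,252,333,40,60,10)[:, :],crop(s,290,190,40,60,10)])]);cv2.imwrite("pics/z1.png",o)
print(plane("top",454.1,271,.077), tri((454.1,271),(232-25+193/8,315-18+(415-288)/8)))
hsv=cv2.cvtColor(t,cv2.COLOR_BGR2HSV)
m=((hsv[...,0]>12)&(hsv[...,0]<32)&(hsv[...,1]>140)).astype(np.uint8);m[:258]=0;m[284:]=0;m[:,:440]=0;m[:,468:]=0
ys,xs=np.nonzero(m);print(len(xs),xs.mean(),ys.mean());print(m[262:280,446:466])
P=np.array([plane("top",u,v,.09)[:2] for u,v in zip(xs,ys)]);C=np.cov(P.T);w,V=np.linalg.eigh(C);print(np.sqrt(w*12),np.degrees(np.arctan2(V[1,1],V[0,1])))
E
```

```text
[ 0.54712292 -0.23468718  0.077     ] (array([ 0.54891905, -0.23392612,  0.07524539]), np.float64(0.004376544469801648))
44 454.84090909090907 270.79545454545456
[[0 0 0 0 0 0 0 0 0 0 0 0 0 0 0 0 0 0 0 0]
 [0 0 0 0 0 0 0 0 0 0 0 0 0 0 0 0 0 0 0 0]
 [0 0 0 0 0 0 0 0 0 0 0 0 0 0 0 0 0 0 0 0]
 [0 0 0 0 0 0 0 0 0 0 0 0 0 0 0 0 0 0 0 0]
 [0 0 0 0 0 0 0 0 0 0 0 0 0 0 0 0 0 0 0 0]
 [0 0 0 0 0 0 0 0 0 0 0 0 0 0 0 0 0 0 0 0]
 [0 0 0 0 0 0 0 0 0 1 1 1 1 0 0 0 0 0 0 0]
 [0 0 0 0 0 0 0 1 1 1 1 1 1 1 0 0 0 0 0 0]
 [0 0 0 0 0 0 1 1 1 1 1 1 1 1 0 0 0 0 0 0]
 [0 0 0 0 1 1 1 1 1 1 1 1 1 1 0 0 0 0 0 0]
 [0 0 0 0 0 1 1 1 1 1 1 1 0 0 0 0 0 0 0 0]
 [0 0 0 0 0 1 1 1 1 1 1 0 0 0 0 0 0 0 0 0]
 [0 0 0 0 0 0 0 1 1 0 0 0 0 0 0 0 0 0 0 0]
 [0 0 0 0 0 0 0 0 0 0 0 0 0 0 0 0 0 0 0 0]
 [0 0 0 0 0 0 0 0 0 0 0 0 0 0 0 0 0 0 0 0]
 [0 0 0 0 0 0 0 0 0 0 0 0 0 0 0 0 0 0 0 0]
 [0 0 0 0 0 0 0 0 0 0 0 0 0 0 0 0 0 0 0 0]
 [0 0 0 0 0 0 0 0 0 0 0 0 0 0 0 0 0 0 0 0]]
[0.00995801 0.01799361] 112.73294011671827
```

View pics/z1.png

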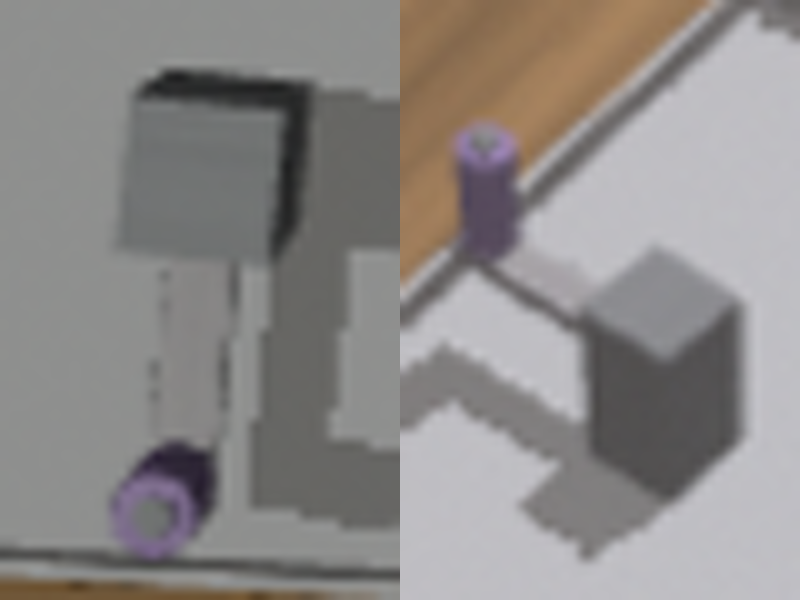

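The crank's hub top face is centred near (251.7,320.5) in the top view and (295.8,189.8) in the scene view. The knob top is at about (246.8,354) and (278.2,174).

```bash
python3 - <<'E'
from h import *
from scipy.spatial.transform import Rotation as R
S=tri((453.75,270.5),(230.7,312.4));H=tri((251.7,320.5),(295.8,189.8));K=tri((246.8,354),(278.2,174))
print("seat",S,plane("top",453.75,270.5,.077),plane("scene",230.7,312.4,.077));print("hub",H,plane("top",251.7,320.5,.066),plane("scene",295.8,189.8,.066));print("knob",K,plane("top",246.8,354,.087),plane("scene",278.2,174,.087))
a,b=plane("top",246.8,354,.087)-plane("top",251.7,320.5,.066),plane("scene",278.2,174,.087)-plane("scene",295.8,189.8,.066)
for d in(a,b): print(np.degrees(np.arctan2(d[1],d[0])),np.hypot(*d[:2]))
for q in((137,97),(285,112),(270,260),(115,247)): print(plane("top",232+q[0]/10-.45,303+q[1]/10-.45,.066))
s=arm.state();print(R.from_rotvec(s["ee_rot"]).as_matrix().round(3))
E
```

```text
seat (array([ 0.54900638, -0.23349225,  0.07672138]), np.float64(0.0020343038197937484)) [ 0.54816114 -0.23399816  0.077     ] [ 0.55005265 -0.23313025  0.077     ]
hub (array([0.45476651, 0.18374942, 0.06331888]), np.float64(0.003121164644025426)) [0.45375559 0.18257333 0.066     ] [0.45748263 0.18259665 0.066     ]
knob (array([0.38981092, 0.19222335, 0.08308915]), np.float64(0.002913268261882901)) [0.3892577  0.19093619 0.087     ] [0.39337712 0.18996295 0.087     ]
172.61219110997868 0.06503779290519238
173.44494835284578 0.0645273463258827
[0.4709277  0.19555921 0.066     ]
[0.46721035 0.16520496 0.066     ]
[0.43699    0.16877158 0.066     ]
[0.44033149 0.20053458 0.066     ]
[[-0.898  0.44  -0.001]
 [ 0.44   0.898 -0.002]
 [ 0.    -0.002 -1.   ]]
```

Emit:
carry_out(
  moves=[
    [-0.0329,-0.026,0,0,0,0,0.0854],
    [-0.0329,-0.026,0,0,0,0,0.0854],
    [-0.0329,-0.026,0,0,0,0,0.0854],
    [-0.0329,-0.026,0,0,0,0,0.0854],
    [-0.0329,-0.026,0,0,0,0,0.0854],
    [-0.0329,-0.026,0,0,0,0,0.0854],
    [-0.0329,-0.026,0,0,0,0,0.0854],
    [-0.0329,-0.026,0,0,0,0,0.0854],
    [-0.0329,-0.026,0,0,0,0,0.0854],
    [-0.0329,-0.026,0,0,0,0,0.0854],
  ],
)

```text
time_s: 1.1
tool_pos: [0.4562, 0.1812, 0.2449]
ee_rot: [-0.71, -3.06, 0.0]
contact_force: [0.6, 0.3, 0.7]
finger_gap: 1.0
grasp_force: 0.0
```

Emit:
carry_out(
  moves=[
    [0,0,0,0,0,-0.111,0.0854],
    [0,0,0,0,0,-0.111,0.0854],
    [0,0,0.04,0,0,-0.111,0.0854],
    [0,0,0.03,0,0,0,0.0854],
    [0,0,0,0,0,0,0.0854],
  ],
)

```text
time_s: 1.6
tool_pos: [0.4525, 0.182, 0.1698]
ee_rot: [-0.193, -3.126, 0.005]
contact_force: [-1.1, -1.3, -0.1]
finger_gap: 1.001
grasp_force: 0.0
```

```bash
cat >> h.py <<'E'
from scipy.spatial.transform import Rotation as R
def st():
    s=arm.state();M=R.from_rotvec(s["ee_rot"]).as_matrix()
    print("t",s["time_s"],"p",s["tool_pos"].round(4),"yaw",np.degrees(np.arctan2(M[1,0],M[0,0])).round(2),"tilt",np.round(M[:2,2],4),"q6",s["joint_positions"][5].round(3),"F",s["contact_force"].round(1),"gap",round(s["finger_gap"]*.0854,4),"g",round(s["grasp_force"],1))
    return s,M
def to(p):
    s,M=st();print("shift in tool",(M.T@(np.array(p)-s["tool_pos"])).round(4))
E
python3 -c "
from h import *
to([.4555,.1825,.046])"
```

```text
t 1.6 p [0.4525 0.182  0.1698] yaw 172.94 tilt [-0.0103 -0.0024] q6 -1.218 F [-1.1 -1.3 -0.1] gap 0.0855 g 0.0
shift in tool [-0.0041  0.0013  0.1237]
```

Emit:
carry_out(
  moves=[
    [0,0,0.04,0,0,0,0.0854],
    [0,0,0.035,0,0,0,0.0854],
    [0,0,0,0,0,0,0.0854],
    [0,0,0,0,0,0,0.0854],
  ],
)

```text
time_s: 2.0
tool_pos: [0.4565, 0.1831, 0.1015]
ee_rot: [0.193, 3.135, 0.0]
contact_force: [0.3, 0.4, 0.7]
finger_gap: 0.999
grasp_force: 0.0
```

```bash
python3 -c "
from h import *
to([.4555,.1825,.046])"
```

```text
t 2.0 p [0.4565 0.1831 0.1015] yaw 172.97 tilt [0.0003 0.    ] q6 -1.218 F [0.3 0.4 0.7] gap 0.0853 g 0.0
shift in tool [ 0.0009 -0.0007  0.0555]
```

Emit:
carry_out(
  moves=[
    [0.001,-0.001,0.03,0,0,0,0.0854],
    [0,0,0.025,0,0,0,0.0854],
    [0,0,0,0,0,0,0.0854],
    [0,0,0,0,0,0,0.02],
    [0,0,0,0,0,0,0.02],
    [0,0,0,0,0,0,0.02],
    [0,0,0,0,0,0,0.02],
    [0,0,0,0,0,0,0.02],
    [0,0,0,0,0,0,0.02],
  ],
)

```text
time_s: 2.9
tool_pos: [0.4563, 0.1824, 0.0471]
ee_rot: [0.193, 3.133, 0.001]
contact_force: [-0.3, 0.0, 6.4]
finger_gap: 0.368
grasp_force: 60.2
```

```bash
python3 -c "
from h import *
st()"
```

```text
t 2.9 p [0.4563 0.1824 0.0471] yaw 172.97 tilt [0.0029 0.0007] q6 -1.219 F [-0.3  0.   6.4] gap 0.0314 g 60.2
```

Emit:
carry_out(
  moves=[
    [0,0,-0.02,0,0,0,0.02],
    [0,0,-0.04,0,0,0,0.02],
    [0,0,-0.045,0,0,0,0.02],
    [0,0,-0.045,0,0,0,0.02],
    [0,0,0,0,0,0,0.02],
  ],
)

```text
time_s: 3.4
tool_pos: [0.4588, 0.183, 0.2033]
ee_rot: [0.192, 3.122, 0.006]
contact_force: [0.2, 0.1, -1.3]
finger_gap: 0.368
grasp_force: 60.1
```

Emit:
carry_out(
  moves=[
    [-0.0143,-0.0402,0,0,0,0,0.02],
    [-0.0143,-0.0402,0,0,0,0,0.02],
    [-0.0143,-0.0402,0,0,0,0,0.02],
    [-0.0143,-0.0402,0,0,0,0,0.02],
    [-0.0143,-0.0402,0,0,0,0,0.02],
    [-0.0143,-0.0402,0,0,0,0,0.02],
    [-0.0143,-0.0402,0,0,0,0,0.02],
    [-0.0143,-0.0402,0,0,0,0,0.02],
    [-0.0143,-0.0402,0,0,0,0,0.02],
    [-0.0143,-0.0402,0,0,0,0,0.02],
  ],
)

```text
time_s: 4.4
tool_pos: [0.5469, -0.2358, 0.1934]
ee_rot: [-0.193, -3.133, -0.002]
contact_force: [0.0, 0.2, -2.2]
finger_gap: 0.366
grasp_force: 60.3
```

Emit:
carry_out(
  moves=[
    [0,0,0,0,0,0.1265,0.02],
    [0,0,0,0,0,0.1265,0.02],
    [0,0,0,0,0,0.1265,0.02],
    [0,0,0,0,0,0.1265,0.02],
    [0,0,0,0,0,0.1265,0.02],
    [0,0,0,0,0,0.1265,0.02],
    [0,0,0,0,0,0.1265,0.02],
    [0,0,0,0,0,0.1265,0.02],
    [0,0,0,0,0,0,0.02],
    [0,0,0,0,0,0,0.02],
  ],
)

```text
time_s: 5.4
tool_pos: [0.5471, -0.2341, 0.194]
ee_rot: [-1.684, -2.65, 0.0]
contact_force: [0.6, -0.3, -2.2]
finger_gap: 0.365
grasp_force: 60.5
```

```bash
python3 -c "
from h import *
to([.549,-.2335,.17])
t=eyes.camera('top')[:,:,::-1];s=eyes.camera('scene')[:,:,::-1]
cv2.imwrite('pics/s1.png',s);cv2.imwrite('pics/t1.png',t)
cv2.imwrite('pics/z2.png',np.hstack([crop(t,455,265,80,100,5),crop(s,232,290,80,100,5)]))"
```

```text
t 5.4 p [ 0.5471 -0.2341  0.194 ] yaw 115.13 tilt [-0.0018  0.001 ] q6 -0.968 F [ 0.6 -0.3 -2.2] gap 0.0312 g 60.5
shift in tool [-0.0003  0.002   0.024 ]
```

View pics/z2.png

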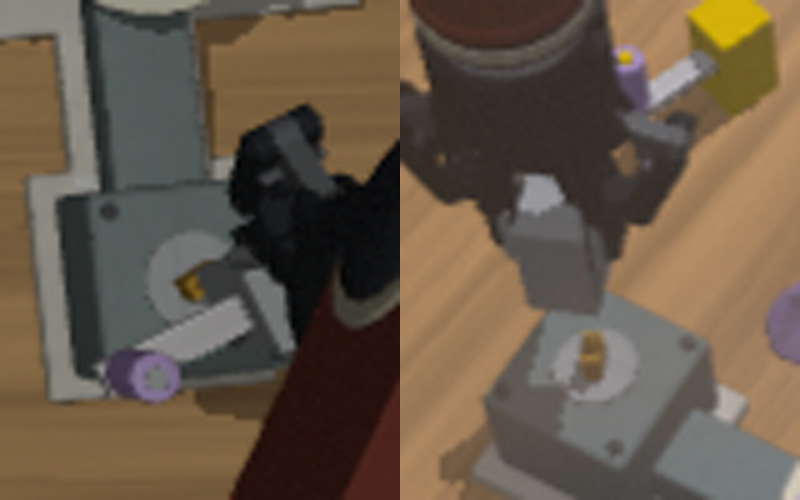

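The gripper holds the crank above the lift, with its knob in the top view at about (446,290). The brass blade is visible just below the hub in the scene view.

```bash
python3 -c "
from h import *
k=plane('top',446,290.2,.234);print(k, k[:2]-.065*np.array([np.cos(np.radians(115.1)),np.sin(np.radians(115.1))]))
for q in((522,298),(603,312)): print(plane('scene',192+(q[0]-400)/5-.4,240+q[1]/5-.4,.151))
a=np.radians(115.1);x=np.array([np.cos(a),np.sin(a)]);y=np.array([np.sin(a),-np.cos(a)])
for i in(-16,16):
  for j in(-16,16):
    p=np.array([.5471,-.2341])+.001*(i*x+j*y);print(i,j,p,(proj('scene',[*p,.151])-[192,240]+.4)*5+[400,0])"
```

```text
[ 0.5174772  -0.17573989  0.234     ] [ 0.54505016 -0.23460186]
[ 0.53433427 -0.25312262  0.151     ]
[ 0.56950245 -0.23916388  0.151     ]
-16 -16 [ 0.53939809 -0.25537629] [527.70618642 306.87833545]
-16 16 [ 0.56837629 -0.24180191] [597.40635539 315.0969804 ]
16 -16 [ 0.52582371 -0.22639809] [544.0483469  246.91527279]
16 16 [ 0.55480191 -0.21282371] [612.74576019 254.89452009]
```

Emit:
carry_out(
  moves=[
    [-0.0015,0.003,0.02,0,0,0,0.02],
    [0,0,0.019,0,0,0,0.02],
    [0,0,0.002,0,0,0,0.02],
    [0,0,0.002,0,0,0,0.02],
    [0,0,0.002,0,0,0,0.02],
    [0,0,0,0,0,0,0.02],
  ],
)

```text
time_s: 6.1
tool_pos: [0.5514, -0.2348, 0.1512]
ee_rot: [1.687, 2.648, 0.0]
contact_force: [0.7, -0.3, -1.4]
finger_gap: 0.366
grasp_force: 60.6
```

```bash
python3 -c "
from h import *
st()
t=eyes.camera('top')[:,:,::-1];s=eyes.camera('scene')[:,:,::-1]
cv2.imwrite('pics/z3.png',np.hstack([crop(t,455,275,50,60,8),crop(s,232,305,50,60,8)]))"
```

```text
t 6.1 p [ 0.5514 -0.2348  0.1512] yaw 114.99 tilt [ 0.0013 -0.0008] q6 -0.963 F [ 0.7 -0.3 -1.4] gap 0.0312 g 60.6
```

View pics/z3.png

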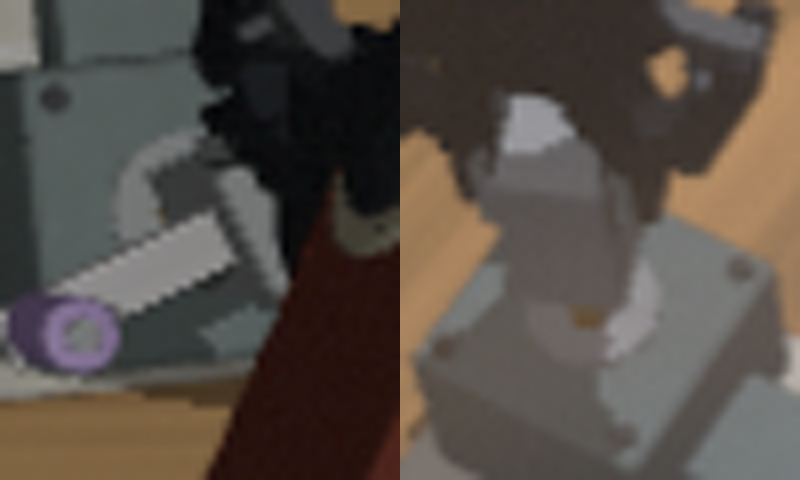

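The scene crop shows the hub right above the shaft, with the blade at about (587,320) nearly centred under it. Next is a gentle descent.

Emit:
carry_out(
  moves=[
    [0,0,0.002,0,0,0,0.02],
    [0,0,0.002,0,0,0,0.02],
    [0,0,0.002,0,0,0,0.02],
    [0,0,0,0,0,0,0.02],
  ],
)

```text
time_s: 6.6
tool_pos: [0.5507, -0.2344, 0.1438]
ee_rot: [-1.688, -2.649, 0.0]
contact_force: [-0.3, -0.9, -1.8]
finger_gap: 0.368
grasp_force: 60.6
```

```bash
python3 -c "
from h import *
st();print(arm.state()['wrist_torque'])"
```

```text
t 6.6 p [ 0.5507 -0.2344  0.1438] yaw 114.98 tilt [-0.0008  0.0005] q6 -0.963 F [-0.3 -0.9 -1.8] gap 0.0314 g 60.6
[ 0.02825009 -0.02188483 -0.04558206]
```

Emit:
carry_out(
  moves=[
    [0,0,0.0015,0,0,0,0.02],
    [0,0,0.0015,0,0,0,0.02],
    [0,0,0.001,0,0,0,0.02],
    [0,0,0,0,0,0,0.02],
  ],
)

```text
time_s: 7.0
tool_pos: [0.5509, -0.2345, 0.14]
ee_rot: [-1.688, -2.649, 0.0]
contact_force: [-0.3, -0.2, -1.8]
finger_gap: 0.362
grasp_force: 60.6
```

Emit:
carry_out(
  moves=[
    [0,0,0.001,0,0,0,0.02],
    [0,0,0.001,0,0,0,0.02],
    [0,0,0,0,0,0,0.02],
  ],
)

```text
time_s: 7.3
tool_pos: [0.5509, -0.2345, 0.1381]
ee_rot: [-1.688, -2.649, 0.0]
contact_force: [0.0, 0.4, -2.2]
finger_gap: 0.367
grasp_force: 60.6
```

Emit:
carry_out(
  moves=[
    [0,0,0.001,0,0,0,0.02],
    [0,0,0.001,0,0,0,0.02],
    [0,0,0,0,0,0,0.02],
  ],
)

```text
time_s: 7.6
tool_pos: [0.5509, -0.2345, 0.1361]
ee_rot: [-1.688, -2.649, 0.0]
contact_force: [-0.3, -0.6, -2.2]
finger_gap: 0.361
grasp_force: 60.6
```

Emit:
carry_out(
  moves=[
    [0,0,0.001,0,0,0,0.02],
    [0,0,0.001,0,0,0,0.02],
    [0,0,0.001,0,0,0,0.02],
    [0,0,0,0,0,0,0.02],
  ],
)

```text
time_s: 8.0
tool_pos: [0.5509, -0.2346, 0.1331]
ee_rot: [-1.688, -2.649, 0.0]
contact_force: [-1.2, -0.7, -2.4]
finger_gap: 0.365
grasp_force: 60.6
```

Emit:
carry_out(
  moves=[
    [0,0,0.0015,0,0,0,0.02],
    [0,0,0.0015,0,0,0,0.02],
    [0,0,0,0,0,0,0.02],
  ],
)

```text
time_s: 8.3
tool_pos: [0.5509, -0.2345, 0.13]
ee_rot: [-1.688, -2.649, 0.0]
contact_force: [-0.9, -1.4, -1.5]
finger_gap: 0.365
grasp_force: 60.7
```

Emit:
carry_out(
  moves=[
    [0,0,0.0015,0,0,0,0.02],
    [0,0,0.0015,0,0,0,0.02],
    [0,0,0,0,0,0,0.02],
  ],
)

```text
time_s: 8.6
tool_pos: [0.5509, -0.2345, 0.127]
ee_rot: [-1.688, -2.649, 0.0]
contact_force: [-0.7, -1.1, -1.4]
finger_gap: 0.362
grasp_force: 60.7
```

Emit:
carry_out(
  moves=[
    [0,0,0.0015,0,0,0,0.02],
    [0,0,0.0015,0,0,0,0.02],
    [0,0,0.001,0,0,0,0.02],
    [0,0,0,0,0,0,0.02],
  ],
)

```text
time_s: 9.0
tool_pos: [0.5509, -0.2346, 0.1231]
ee_rot: [-1.688, -2.649, 0.0]
contact_force: [-1.3, -0.9, -1.6]
finger_gap: 0.368
grasp_force: 60.8
```

Emit:
carry_out(
  moves=[
    [0,0,0.001,0,0,0,0.02],
    [0,0,0.001,0,0,0,0.02],
    [0,0,0,0,0,0,0.02],
  ],
)

```text
time_s: 9.3
tool_pos: [0.5509, -0.2346, 0.1212]
ee_rot: [-1.688, -2.649, 0.0]
contact_force: [-0.9, -1.0, -2.1]
finger_gap: 0.366
grasp_force: 60.8
```

Emit:
carry_out(
  moves=[
    [0,0,0.0007,0,0,0,0.02],
    [0,0,0,0,0,0,0.02],
  ],
)

```text
time_s: 9.5
tool_pos: [0.551, -0.2346, 0.1206]
ee_rot: [1.688, 2.649, -0.0]
contact_force: [-1.9, -1.1, -1.0]
finger_gap: 0.364
grasp_force: 60.8
```

Emit:
carry_out(
  moves=[
    [0,0,0.0007,0,0,0,0.02],
    [0,0,0,0,0,0,0.02],
  ],
)

```text
time_s: 9.7
tool_pos: [0.551, -0.2346, 0.1202]
ee_rot: [-1.688, -2.649, 0.0]
contact_force: [-4.0, -1.1, 1.9]
finger_gap: 0.363
grasp_force: 60.9
```

Emit:
carry_out(
  moves=[
    [0,0,0.0005,0,0,0,0.02],
    [0,0,0,0,0,0,0.02],
  ],
)

```text
time_s: 9.9
tool_pos: [0.551, -0.2346, 0.1202]
ee_rot: [-1.688, -2.649, 0.0]
contact_force: [-5.0, -0.7, 4.5]
finger_gap: 0.362
grasp_force: 61.5
```

The socket dropped fully home at about 115° with light contact. Now I'll measure the pointer height from the starting pictures.

```bash
python3 -c "
from h import *
t=cv2.imread('pics/top0.png');s=cv2.imread('pics/scene0.png')
cv2.imwrite('pics/z4.png',np.hstack([crop(t,462,195,80,120,5),crop(s,285,352,80,120,5)]))"
```

```text
(no output)
```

View pics/z4.png

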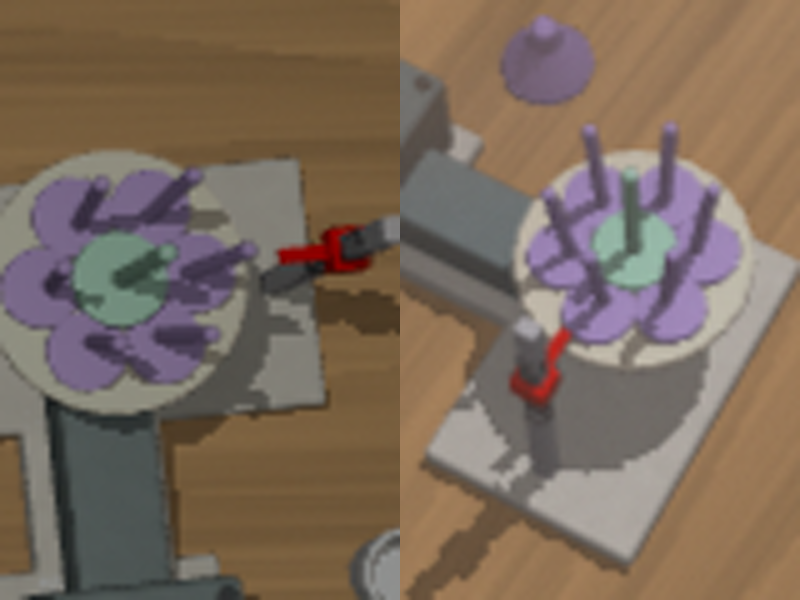

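Emit:
carry_out(
  moves=[
    [0,-0.001,-0.0007,0,0,0,0.02],
    [0,0,0,0,0,0.1,0.02],
    [0,0,0,0,0,0.1,0.02],
    [0,0,0,0,0,0.1,0.02],
    [0,0,0,0,0,0.1,0.02],
  ],
)

```text
time_s: 10.4
tool_pos: [0.55, -0.2352, 0.1202]
ee_rot: [2.185, 2.257, -0.001]
contact_force: [-3.9, -0.4, 2.4]
finger_gap: 0.365
grasp_force: 61.2
```

The red pointer's tip is at about (477.6,186) in the top view and (278.6,357.6) in the scene view. The plate's centre is at about (445.2,191) and (291.2,343.4).

```bash
python3 -c "
from h import *
st();P=tri((445.2,191),(291.2,343.4));Q=tri((477.6,186),(278.6,357.6));print(P,Q)
c=np.array([.55,-.2340]);d=P[0][:2]-c;print('plate dir',np.degrees(np.arctan2(d[1],d[0])),np.hypot(*d))
y=np.degrees(np.arctan2(d[1],d[0]));a=np.radians(y);x=np.array([np.cos(a),np.sin(a)]);yy=np.array([-np.sin(a),np.cos(a)])
for w,(u,v),xy in(('ptr',(278.6,357.6),c+.165*x-.058*yy),('plate',(291.2,343.4),c+.165*x)):
  for n,uv in(('scene',(u,v)),('top',(477.6,186) if w=='ptr' else (445.2,191))):
    o,r=ray(n,*uv);tt=np.dot(xy-o[:2],r[:2])/np.dot(r[:2],r[:2]);print(w,n,(o+tt*r),xy)
"
```

```text
t 10.4 p [ 0.55   -0.2352  0.1202] yaw 91.85 tilt [-0.0001 -0.0006] q6 -0.56 F [-3.9 -0.4  2.4] gap 0.0312 g 61.2
(array([ 0.71358508, -0.22162873,  0.07317021]), np.float64(0.002150033638034798)) (array([ 0.71867211, -0.27819201,  0.1052449 ]), np.float64(0.003613661740055169))
plate dir 4.324813947240526 0.16405220402452894
ptr scene [ 0.7207262  -0.27784742  0.10690213] [ 0.71890399 -0.2793921 ]
ptr top [ 0.71752242 -0.2799989   0.10287113] [ 0.71890399 -0.2793921 ]
plate scene [ 0.71475014 -0.22139028  0.07401643] [ 0.71453017 -0.22155725]
plate top [ 0.71280268 -0.22244332  0.0723711 ] [ 0.71453017 -0.22155725]
```

Emit:
carry_out(
  moves=[
    [0,0,0,0,0,0.12,0.02],
    [0,0,0,0,0,0.12,0.02],
    [0,0,0,0,0,0.12,0.02],
    [0,0,0,0,0,0,0.02],
  ],
)

```text
time_s: 10.8
tool_pos: [0.5494, -0.2351, 0.1202]
ee_rot: [-2.551, -1.831, 0.002]
contact_force: [-5.5, -0.5, 3.5]
finger_gap: 0.368
grasp_force: 61.4
```

Emit:
carry_out(
  moves=[
    [0,-0.001,0,0,0,0.12,0.02],
    [0,0,0,0,0,0.14,0.02],
    [0,0,0,0,0,0.14,0.02],
    [0,0,0,0,0,0.14,0.02],
    [0,0,0,0,0,0.14,0.02],
    [0,0,0,0,0,0,0.02],
  ],
)

```text
time_s: 11.4
tool_pos: [0.5484, -0.2342, 0.1202]
ee_rot: [-3.015, -0.875, 0.003]
contact_force: [-5.4, 1.0, 4.4]
finger_gap: 0.366
grasp_force: 61.5
```

```bash
python3 -c "
from h import *
st()"
```

```text
t 11.4 p [ 0.5484 -0.2342  0.1202] yaw 32.35 tilt [-0.0021  0.0013] q6 0.478 F [-5.4  1.   4.4] gap 0.0313 g 61.5
```

Emit:
carry_out(
  moves=[
    [0,0,0,0,0,0.14,0.02],
    [0,0,0,0,0,0.14,0.02],
    [0,0,0,0,0,0.14,0.02],
    [0,0,0,0,0,0.14,0.02],
    [0,0,0,0,0,0.14,0.02],
    [0,0,0,0,0,0,0.02],
  ],
)

```text
time_s: 12.0
tool_pos: [0.5484, -0.2331, 0.1202]
ee_rot: [-3.131, 0.212, 0.004]
contact_force: [-5.8, 4.7, 5.9]
finger_gap: 0.364
grasp_force: 61.7
```

```bash
python3 -c "
from h import *
st()"
```

```text
t 12.0 p [ 0.5484 -0.2331  0.1202] yaw -7.75 tilt [-0.0024  0.0038] q6 1.178 F [-5.8  4.7  5.9] gap 0.0311 g 61.7
```

Emit:
carry_out(
  moves=[
    [-0.001,-0.001,-0.0004,0,0,0.14,0.02],
    [0,0,0,0,0,0.14,0.02],
    [0,0,0,0,0,0.14,0.02],
    [0,0,0,0,0,0.14,0.02],
    [0,0,0,0,0,0.14,0.02],
    [0,0,0,0,0,0,0.02],
  ],
)

```text
time_s: 12.6
tool_pos: [0.5488, -0.232, 0.1202]
ee_rot: [-2.87, 1.269, 0.0]
contact_force: [0.2, 5.0, 0.8]
finger_gap: 0.368
grasp_force: 61.0
```

```bash
python3 -c "
from h import *
st()"
```

```text
t 12.6 p [ 0.5488 -0.232   0.1202] yaw -47.72 tilt [0.0013 0.0031] q6 1.876 F [0.2 5.  0.8] gap 0.0315 g 61.0
```

Emit:
carry_out(
  moves=[
    [-0.0007,-0.0007,0,0,0,0.14,0.02],
    [0,0,0,0,0,0.14,0.02],
    [0,0,0,0,0,0.14,0.02],
    [0,0,0,0,0,0.14,0.02],
    [0,0,0,0,0,0.14,0.02],
    [0,0,0,0,0,0.14,0.02],
    [0,0,0,0,0,0.14,0.02],
    [0,0,0,0,0,0,0.02],
  ],
)

```text
time_s: 13.4
tool_pos: [0.5501, -0.2317, 0.1202]
ee_rot: [-1.935, 2.469, -0.003]
contact_force: [4.3, 2.0, -2.0]
finger_gap: 0.371
grasp_force: 60.5
```

```bash
python3 -c "
from h import *
st()"
```

```text
t 13.4 p [ 0.5501 -0.2317  0.1202] yaw -103.82 tilt [0.0051 0.0012] q6 2.857 F [ 4.3  2.  -2. ] gap 0.0316 g 60.5
```

Emit:
carry_out(
  moves=[
    [0,0,0,0,0,0,0.0854],
    [0,0,0,0,0,0,0.0854],
    [0,0,0,0,0,0,0.0854],
    [0,0,-0.03,0,0,0,0.0854],
    [0,0,-0.035,0,0,0,0.0854],
    [0,0,0,0,0,0,0.0854],
  ],
)

```text
time_s: 14.0
tool_pos: [0.5512, -0.2344, 0.192]
ee_rot: [-1.935, 2.47, -0.016]
contact_force: [-0.4, -0.4, 1.7]
finger_gap: 1.0
grasp_force: 0.0
```

Emit:
carry_out(
  moves=[
    [0,0,0,0,0,-0.1428,0.0854],
    [0,0,0,0,0,-0.1428,0.0854],
    [0,0,0,0,0,-0.1428,0.0854],
    [0,0,0,0,0,-0.1428,0.0854],
    [0,0,0,0,0,-0.1428,0.0854],
    [0,0,0,0,0,-0.1428,0.0854],
    [0,0,0,0,0,-0.1428,0.0854],
    [0,0,0,0,0,-0.1428,0.0854],
    [0,0,0,0,0,-0.1428,0.0854],
    [0,0,0,0,0,-0.1428,0.0854],
  ],
)

```text
time_s: 15.0
tool_pos: [0.5481, -0.2327, 0.1849]
ee_rot: [3.085, -0.592, -0.001]
contact_force: [-0.1, -0.8, 0.4]
finger_gap: 1.001
grasp_force: 0.0
```

Emit:
carry_out(
  moves=[
    [0,0,0,0,0,-0.1428,0.0854],
    [0,0,0,0,0,-0.1428,0.0854],
    [0,0,0,0,0,-0.1428,0.0854],
    [0,0,0,0,0,-0.1428,0.0854],
    [0,0,0,0,0,-0.1428,0.0854],
    [0,0,0,0,0,-0.1428,0.0854],
    [0,0,0,0,0,-0.1428,0.0854],
    [0,0,0,0,0,-0.1428,0.0854],
    [0,0,0,0,0,-0.1428,0.0854],
    [0,0,0,0,0,-0.1428,0.0854],
  ],
)

```text
time_s: 16.0
tool_pos: [0.5481, -0.2326, 0.1849]
ee_rot: [-2.719, -1.573, 0.001]
contact_force: [-0.0, -0.6, -0.7]
finger_gap: 1.003
grasp_force: 0.0
```

Emit:
carry_out(
  moves=[
    [0,0,0,0,0,-0.1428,0.0854],
    [0,0,0,0,0,-0.1428,0.0854],
    [0,0,0,0,0,0,0.0854],
    [0,0,0,0,0,0,0.0854],
  ],
)

```text
time_s: 16.4
tool_pos: [0.5481, -0.2326, 0.1851]
ee_rot: [-2.476, -1.933, 0.0]
contact_force: [-0.3, 0.7, -0.3]
finger_gap: 1.0
grasp_force: 0.0
```

```bash
python3 -c "
from h import *
to([.550,-.233,.121])
t=eyes.camera('top')[:,:,::-1];s=eyes.camera('scene')[:,:,::-1]
cv2.imwrite('pics/t5.png',t);cv2.imwrite('pics/s5.png',s)
cv2.imwrite('pics/z5.png',np.hstack([crop(t,455,245,80,120,5),crop(s,260,330,80,120,5)]))"
```

```text
t 16.4 p [ 0.5481 -0.2326  0.1851] yaw 75.95 tilt [-0.0004  0.0001] q6 -0.281 F [-0.3  0.7 -0.3] gap 0.0854 g 0.0
shift in tool [0.0001 0.0019 0.0641]
```

View pics/z5.png

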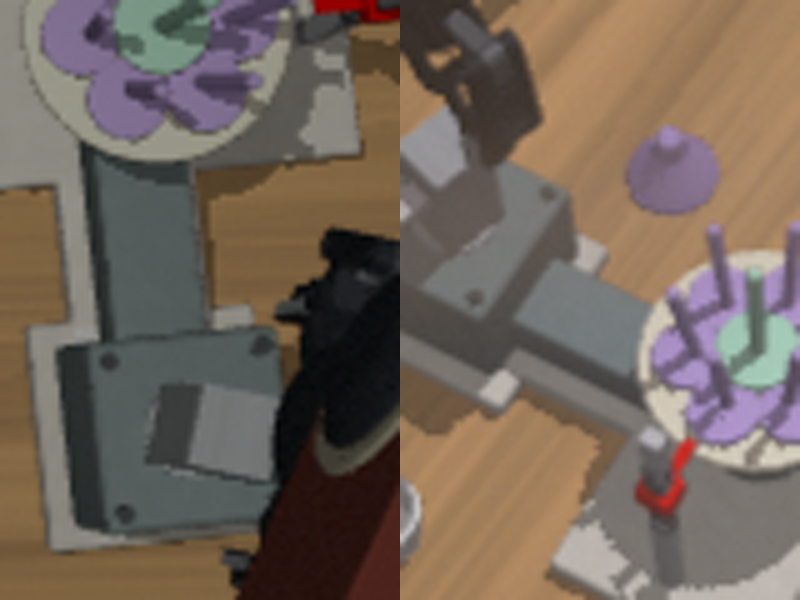

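The crank sits on the shaft with its arm hidden under the robot. The plate has risen but is still well below the pointer. I'll regrip.

Emit:
carry_out(
  moves=[
    [0,0.002,0.03,0,0,0,0.0854],
    [0,0,0.034,0,0,0,0.0854],
    [0,0,0,0,0,0,0.0854],
    [0,0,0,0,0,0,0.02],
    [0,0,0,0,0,0,0.02],
    [0,0,0,0,0,0,0.02],
    [0,0,0,0,0,0,0.02],
    [0,0,0,0,0,0,0.02],
    [0,0,0,0,0,0,0.02],
  ],
)

```text
time_s: 17.4
tool_pos: [0.5506, -0.2335, 0.1238]
ee_rot: [2.473, 1.936, -0.0]
contact_force: [-3.0, 0.6, 6.3]
finger_gap: 0.366
grasp_force: 59.6
```

```bash
python3 -c "
from h import *
st()"
```

```text
t 17.4 p [ 0.5506 -0.2335  0.1238] yaw 76.12 tilt [ 0.0007 -0.0012] q6 -0.283 F [-3.   0.6  6.3] gap 0.0312 g 59.6
```

Emit:
carry_out(
  moves=[
    [0,0,-0.0005,0,0,0.14,0.02],
    [0,0,0,0,0,0.14,0.02],
    [0,0,0,0,0,0.14,0.02],
    [0,0,0,0,0,0.14,0.02],
    [0,0,0,0,0,0.14,0.02],
    [0,0,0,0,0,0,0.02],
  ],
)

```text
time_s: 18.0
tool_pos: [0.5503, -0.2336, 0.1237]
ee_rot: [2.986, 0.971, -0.0]
contact_force: [-4.0, 0.1, 6.2]
finger_gap: 0.365
grasp_force: 59.7
```

```bash
python3 -c "
from h import *
st()"
```

```text
t 18.0 p [ 0.5503 -0.2336  0.1237] yaw 36.02 tilt [ 0.0002 -0.0015] q6 0.417 F [-4.   0.1  6.2] gap 0.0312 g 59.7
```

Emit:
carry_out(
  moves=[
    [0,-0.0005,-0.0005,0,0,0.14,0.02],
    [0,0,0,0,0,0.14,0.02],
    [0,0,0,0,0,0.14,0.02],
    [0,0,0,0,0,0.14,0.02],
    [0,0,0,0,0,0.14,0.02],
    [0,0,0,0,0,0.14,0.02],
    [0,0,0,0,0,0,0.02],
  ],
)

```text
time_s: 18.7
tool_pos: [0.5499, -0.2336, 0.1238]
ee_rot: [3.122, -0.327, 0.0]
contact_force: [-4.5, -2.4, 5.2]
finger_gap: 0.363
grasp_force: 59.6
```

Emit:
carry_out(
  moves=[
    [0,0,0,0,0,0.14,0.02],
    [0,0,0,0,0,0.14,0.02],
    [0,0,0,0,0,0.14,0.02],
    [0,0,0,0,0,0.14,0.02],
    [0,0,0,0,0,0.14,0.02],
    [0,0,0,0,0,0.14,0.02],
    [0,0,0,0,0,0,0.02],
  ],
)

```text
time_s: 19.4
tool_pos: [0.5496, -0.2333, 0.1237]
ee_rot: [2.718, -1.571, -0.001]
contact_force: [-5.0, -2.0, 7.2]
finger_gap: 0.366
grasp_force: 59.7
```

```bash
python3 -c "
from h import *
st()"
```

```text
t 19.4 p [ 0.5496 -0.2333  0.1237] yaw -60.06 tilt [-0.0012 -0.0014] q6 2.094 F [-5.  -2.   7.2] gap 0.0313 g 59.7
```

Forces are low. I'll wind up to the joint limit, then regrip.

Emit:
carry_out(
  moves=[
    [0,0,0,0,0,0.14,0.02],
    [0,0,0,0,0,0.14,0.02],
    [0,0,0,0,0,0.14,0.02],
    [0,0,0,0,0,0.14,0.02],
    [0,0,0,0,0,0.14,0.02],
    [0,0,0,0,0,0.1,0.02],
    [0,0,0,0,0,0,0.02],
  ],
)

```text
time_s: 20.1
tool_pos: [0.5496, -0.2329, 0.1237]
ee_rot: [1.893, -2.506, -0.001]
contact_force: [-5.4, -0.4, 7.3]
finger_gap: 0.364
grasp_force: 59.8
```

Emit:
carry_out(
  moves=[
    [0,0,0,0,0,0,0.0854],
    [0,0,0,0,0,0,0.0854],
    [0,0,0,0,0,0,0.0854],
    [0,0,-0.03,0,0,0,0.0854],
    [0,0,-0.035,0,0,0,0.0854],
    [0,0,0,0,0,0,0.0854],
  ],
)

```text
time_s: 20.7
tool_pos: [0.553, -0.234, 0.1937]
ee_rot: [-1.888, 2.505, -0.015]
contact_force: [0.1, -0.4, 1.0]
finger_gap: 1.002
grasp_force: 0.0
```

Emit:
carry_out(
  moves=[
    [0,0,0,0,0,-0.1428,0.0854],
    [0,0,0,0,0,-0.1428,0.0854],
    [0,0,0,0,0,-0.1428,0.0854],
    [0,0,0,0,0,-0.1428,0.0854],
    [0,0,0,0,0,-0.1428,0.0854],
    [0,0,0,0,0,-0.1428,0.0854],
    [0,0,0,0,0,-0.1428,0.0854],
    [0,0,0,0,0,-0.1428,0.0854],
    [0,0,0,0,0,-0.1428,0.0854],
    [0,0,0,0,0,-0.1428,0.0854],
  ],
)

```text
time_s: 21.7
tool_pos: [0.5499, -0.2323, 0.1865]
ee_rot: [-3.073, 0.649, 0.001]
contact_force: [-0.3, -0.0, 0.1]
finger_gap: 1.001
grasp_force: 0.0
```

Emit:
carry_out(
  moves=[
    [0,0,0,0,0,-0.1428,0.0854],
    [0,0,0,0,0,-0.1428,0.0854],
    [0,0,0,0,0,-0.1428,0.0854],
    [0,0,0,0,0,-0.1428,0.0854],
    [0,0,0,0,0,-0.1428,0.0854],
    [0,0,0,0,0,-0.1428,0.0854],
    [0,0,0,0,0,-0.1428,0.0854],
    [0,0,0,0,0,-0.1428,0.0854],
    [0,0,0,0,0,-0.1428,0.0854],
    [0,0,0,0,0,-0.1428,0.0854],
  ],
)

```text
time_s: 22.7
tool_pos: [0.5498, -0.2323, 0.1865]
ee_rot: [-2.748, -1.522, 0.0]
contact_force: [0.2, 0.5, -0.3]
finger_gap: 1.0
grasp_force: 0.0
```

Emit:
carry_out(
  moves=[
    [0,0,0,0,0,-0.1428,0.0854],
    [0,0,0,0,0,-0.1428,0.0854],
    [0,0,0,0,0,0,0.0854],
    [0,0,0,0,0,0,0.0854],
  ],
)

```text
time_s: 23.1
tool_pos: [0.5499, -0.2324, 0.1869]
ee_rot: [-2.512, -1.885, 0.0]
contact_force: [0.4, -0.4, -0.4]
finger_gap: 0.996
grasp_force: 0.0
```

```bash
python3 -c "
from h import *
to([.550,-.233,.121])
s=eyes.camera('scene')[:,:,::-1];cv2.imwrite('pics/s6.png',s);cv2.imwrite('pics/z6.png',crop(s,280,335,100,100,6))"
```

```text
t 23.1 p [ 0.5499 -0.2324  0.1869] yaw 73.78 tilt [-0.0005  0.0005] q6 -0.242 F [ 0.4 -0.4 -0.4] gap 0.085 g 0.0
shift in tool [-0.0005  0.0003  0.0659]
```

View pics/z6.png

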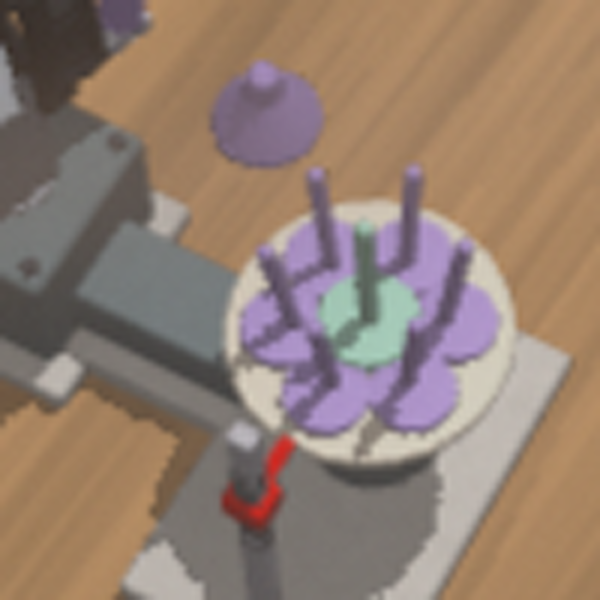

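The plate has risen to near the pointer's row. Its ellipse is centred near (291.4,340.3) in the scene view, and the pointer tip is near (278,358). I'll measure this at sub-pixel level while regripping.

```bash
cat > meas.py <<'E'
from h import *
c=np.array([.550,-.2333]);a=np.radians(4.3);x=np.array([np.cos(a),np.sin(a)]);yy=np.array([-np.sin(a),np.cos(a)])
def zat(u,v,xy):
    o,r=ray("scene",u,v);t=np.dot(xy-o[:2],r[:2])/np.dot(r[:2],r[:2]);return (o+t*r)[2]
def meas(f):
    k=6;im=cv2.imread(f) if isinstance(f,str) else f
    I=cv2.resize(im[300:390,240:340],None,fx=k,fy=k,interpolation=cv2.INTER_CUBIC);h=cv2.cvtColor(I,cv2.COLOR_BGR2HSV).astype(int)
    H,S,V=h[...,0],h[...,1],h[...,2]
    f=lambda q,o:(q+.5)/k-.5+o
    cream=((H>12)&(H<35)&(S>20)&(S<75)&(V>125)).astype(np.uint8)
    cream=cv2.morphologyEx(cream,cv2.MORPH_OPEN,np.ones((7,7)))
    n,l,s,_=cv2.connectedComponentsWithStats(cream);j=1+np.argmax(s[1:,4])
    hull=cv2.convexHull(np.argwhere(l==j)[:,::-1].astype(np.int32))
    e=cv2.fitEllipse(hull)
    red=((H<8)|(H>172))&(S>150)&(V>90);ys,xs=np.nonzero(red)
    d=np.c_[xs,ys]@np.array([.55,-.83]);i=d>=np.percentile(d,99);tip=(f(xs[i].mean(),240),f(ys[i].mean(),300))
    mint=((H>60)&(H<85)&(S>40));my=np.argwhere(mint).mean(0)
    ce=(f(e[0][0],240),f(e[0][1],300))
    zp,zt=zat(*ce,c+.165*x),zat(*tip,c+.165*x-.058*yy)
    print("ell",np.round(ce,2),np.round(np.array(e[1])/k,2),"tip",np.round(tip,2),"mint",(my/k).round(2),"zplate %.4f ztip %.4f diff %.1f mm"%(zp,zt,(zt-zp)*1e3))
    cv2.imwrite("pics/dbg.png",cream*255)
E
python3 -c "
from meas import *
for f in('scene0','s5','s6'): meas('pics/%s.png'%f)"
```

```text
ell [298.72 346.05] [32.72 39.72] tip [277.74 357.81] mint [42.13 51.68] zplate 0.0580 ztip 0.1054 diff 47.4 mm
ell [293.57 343.05] [41.24 45.49] tip [277.63 357.81] mint [40.12 51.57] zplate 0.0740 ztip 0.1054 diff 31.4 mm
ell [294.94 342.58] [37.68 45.76] tip [277.5  357.89] mint [38.41 51.52] zplate 0.0760 ztip 0.1051 diff 29.1 mm
```

Emit:
carry_out(
  moves=[
    [0,0,0.03,0,0,0,0.0854],
    [0,0,0.034,0,0,0,0.0854],
    [0,0,0,0,0,0,0.0854],
    [0,0,0,0,0,0,0.02],
    [0,0,0,0,0,0,0.02],
    [0,0,0,0,0,0,0.02],
    [0,0,0,0,0,0,0.02],
    [0,0,0,0,0,0,0.02],
    [0,0,0,0,0,0,0.02],
  ],
)

```text
time_s: 24.05
tool_pos: [0.5505, -0.2331, 0.1258]
ee_rot: [2.509, 1.888, 0.0]
contact_force: [-1.7, 1.4, 5.8]
finger_gap: 0.363
grasp_force: 59.4
```

```bash
python3 -c "
from meas import *
st()
c3=np.array([*(c+.165*x),.09]);print('px/mm',(proj('scene',c3)-proj('scene',c3+[0,0,.01]))/10)
im=cv2.imread('pics/s6.png');h=cv2.cvtColor(im,cv2.COLOR_BGR2HSV)
for th in(20,60,100,150,180):
  d=np.array([np.cos(np.radians(th)),np.sin(np.radians(th))]);print(th,[(r,*h[int(round(340.3+r*d[1])),int(round(291.4+r*d[0]))].tolist()) for r in range(17,29)])
"
```

```text
t 24.05 p [ 0.5505 -0.2331  0.1258] yaw 73.91 tilt [ 0.0013 -0.0013] q6 -0.244 F [-1.7  1.4  5.8] gap 0.031 g 59.4
px/mm [0.01258267 0.20500302]
20 [(17, 21, 26, 199), (18, 23, 26, 208), (19, 21, 26, 209), (20, 23, 24, 209), (21, 21, 26, 210), (22, 23, 26, 207), (23, 21, 27, 192), (24, 15, 19, 191), (25, 14, 17, 194), (26, 15, 19, 192), (27, 15, 19, 191), (28, 14, 17, 190)]
60 [(17, 135, 67, 199), (18, 137, 58, 146), (19, 21, 26, 195), (20, 22, 27, 209), (21, 22, 28, 202), (22, 18, 33, 171), (23, 16, 20, 164), (24, 14, 18, 186), (25, 15, 19, 191), (26, 15, 19, 190), (27, 16, 17, 190), (28, 16, 18, 189)]
100 [(17, 19, 28, 202), (18, 20, 28, 209), (19, 20, 29, 196), (20, 20, 30, 194), (21, 18, 32, 177), (22, 17, 34, 120), (23, 10, 20, 76), (24, 15, 14, 73), (25, 10, 16, 96), (26, 18, 21, 119), (27, 18, 21, 122), (28, 15, 21, 123)]
150 [(17, 137, 54, 171), (18, 11, 22, 197), (19, 19, 31, 208), (20, 18, 28, 209), (21, 19, 29, 209), (22, 20, 31, 209), (23, 18, 33, 186), (24, 18, 33, 186), (25, 12, 22, 118), (26, 15, 17, 118), (27, 13, 19, 123), (28, 12, 20, 126)]
180 [(17, 136, 61, 126), (18, 134, 69, 181), (19, 135, 66, 196), (20, 134, 68, 196), (21, 137, 56, 164), (22, 13, 25, 192), (23, 19, 31, 208), (24, 21, 21, 157), (25, 85, 12, 125), (26, 94, 16, 124), (27, 90, 15, 123), (28, 98, 16, 124)]
```

Emit:
carry_out(
  moves=[
    [0,0,0,0,0,0.14,0.02],
    [0,0,0,0,0,0.14,0.02],
    [0,0,0,0,0,0.14,0.02],
    [0,0,0,0,0,0.14,0.02],
    [0,0,0,0,0,0.14,0.02],
    [0,0,0,0,0,0.14,0.02],
    [0,0,0,0,0,0,0.02],
  ],
)

```text
time_s: 24.75
tool_pos: [0.5504, -0.2334, 0.1258]
ee_rot: [3.061, 0.697, 0.001]
contact_force: [-3.4, 0.3, 5.5]
finger_gap: 0.364
grasp_force: 59.2
```

Emit:
carry_out(
  moves=[
    [0,0,0,0,0,0.14,0.02],
    [0,0,0,0,0,0.14,0.02],
    [0,0,0,0,0,0.14,0.02],
    [0,0,0,0,0,0.14,0.02],
    [0,0,0,0,0,0.14,0.02],
    [0,0,0,0,0,0.14,0.02],
    [0,0,0,0,0,0,0.02],
  ],
)

```text
time_s: 25.45
tool_pos: [0.5501, -0.2336, 0.1258]
ee_rot: [3.079, -0.612, 0.001]
contact_force: [-4.7, -0.0, 6.3]
finger_gap: 0.361
grasp_force: 59.2
```

```bash
cat >> meas.py <<'E'
def edge(f,c0):
    im=cv2.imread(f) if isinstance(f,str) else f
    h=cv2.cvtColor(im,cv2.COLOR_BGR2HSV).astype(np.float32);r=np.arange(15,28,.1);P=[]
    for th in np.radians(np.arange(-20,235,5)):
        X=(c0[0]+r*np.cos(th)).astype(np.float32);Y=(c0[1]+r*np.sin(th)).astype(np.float32)
        q=cv2.remap(h,X[None],Y[None],cv2.INTER_LINEAR)[0]
        ok=np.nonzero((q[:,2]>199)&(q[:,1]>20)&(q[:,1]<60))[0]
        if len(ok): P.append((X[ok[-1]],Y[ok[-1]]))
    P=np.array(P,np.float32)
    # cast on planes: pick height at which edge points lie 55 mm from the plate axis (axis xy free) 
    for _ in range(4):
        e=cv2.fitEllipse(P);ce,ax,an=np.array(e[0]),np.array(e[1])/2,np.radians(e[2])
        D=(P-ce)@np.array([[np.cos(an),-np.sin(an)],[np.sin(an),np.cos(an)]]);k=np.hypot(D[:,0]/ax[0],D[:,1]/ax[1])
        P=P[abs(k-1)<.04]
    print(len(P),"ell",ce.round(2),(2*ax).round(2),"zplate %.4f"%zat(*ce,c+.165*x));return ce
E
python3 -c "
from meas import *
st()
for f,v in(('scene0',343.4),('s5',342),('s6',340.3)): edge('pics/%s.png'%f,(291.4,v))
for z in(.073,.0825,.09):
  p=[proj('scene',[*(c+.165*x+.055*np.array([np.cos(t),np.sin(t)])),z]) for t in np.linspace(0,6.28,40)];print(z,cv2.fitEllipse(np.array(p,np.float32)))
"
```

```text
t 25.45 p [ 0.5501 -0.2336  0.1258] yaw -22.47 tilt [ 0.0002 -0.0024] q6 1.438 F [-4.7 -0.   6.3] gap 0.0309 g 59.2Traceback (most recent call last):
  File "<string>", line 4, in <module>
    for f,v in(('scene0',343.4),('s5',342),('s6',340.3)): edge('pics/%s.png'%f,(291.4,v))
                                                          ~~~~^^^^^^^^^^^^^^^^^^^^^^^^^^^
  File "meas.py", line 33, in edge
    e=cv2.fitEllipse(P);ce,ax,an=np.array(e[0]),np.array(e[1])/2,np.radians(e[2])
cv2.error: OpenCV(4.12.0) /io/opencv/modules/imgproc/src/shapedescr.cpp:356: error: (-215:Assertion failed) n >= 0 && (depth == CV_32F || depth == CV_32S) in function 'fitEllipseNoDirect'
```

Emit:
carry_out(
  moves=[
    [0,0,0,0,0,0.14,0.02],
    [0,0,0,0,0,0.14,0.02],
    [0,0,0,0,0,0.14,0.02],
    [0,0,0,0,0,0.14,0.02],
    [0,0,0,0,0,0.14,0.02],
    [0,0,0,0,0,0.14,0.02],
    [0,0,0,0,0,0,0.02],
  ],
)

```text
time_s: 26.15
tool_pos: [0.5498, -0.2334, 0.1258]
ee_rot: [2.562, -1.814, 0.001]
contact_force: [-4.3, 0.0, 6.8]
finger_gap: 0.364
grasp_force: 59.4
```

```bash
sed -i 's/P=P\[abs(k-1)<.04\]/P=P[abs(k-1)<max(.04,2*np.median(abs(k-1)))].astype(np.float32)/' meas.py
python3 -c "
from meas import *
st()
im=eyes.camera('scene')[:,:,::-1];cv2.imwrite('pics/s7.png',im)
for f,v in(('scene0',343.4),('s5',342),('s6',340.3),('s7',338)): edge('pics/%s.png'%f,(291.4,v))
meas('pics/s7.png')
for z in(.073,.0825,.09,.105):
  p=[proj('scene',[*(c+.165*x+.055*np.array([np.cos(t),np.sin(t)])),z]) for t in np.linspace(0,6.28,40)];print(z,cv2.fitEllipse(np.array(p,np.float32)))
"
```

```text
t 26.15 p [ 0.5498 -0.2334  0.1258] yaw -70.6 tilt [-0.0008 -0.0018] q6 2.278 F [-4.3  0.   6.8] gap 0.0311 g 59.4Traceback (most recent call last):
  File "<string>", line 5, in <module>
    for f,v in(('scene0',343.4),('s5',342),('s6',340.3),('s7',338)): edge('pics/%s.png'%f,(291.4,v))
                                                                     ~~~~^^^^^^^^^^^^^^^^^^^^^^^^^^^
  File "meas.py", line 33, in edge
    e=cv2.fitEllipse(P);ce,ax,an=np.array(e[0]),np.array(e[1])/2,np.radians(e[2])
cv2.error: OpenCV(4.12.0) /io/opencv/modules/imgproc/src/shapedescr.cpp:356: error: (-215:Assertion failed) n >= 0 && (depth == CV_32F || depth == CV_32S) in function 'fitEllipseNoDirect'
```

```bash
sed -i 's/(q\[:,2\]>199)/(q[:,2]>TH)/; s/r=np.arange(15,28,.1);P=\[\]/r=np.arange(15,28,.1);P=[];b=h[325:365,268:316].reshape(-1,3);b=b[(b[:,0]>16)\&(b[:,0]<28)\&(b[:,1]>20)\&(b[:,1]<60)];TH=.955*np.percentile(b[:,2],90);print(TH,len(b))/' meas.py
python3 -c "
from meas import *
for f,v in(('scene0',343.4),('s5',342),('s6',340.3),('s7',338)):
  try: edge('pics/%s.png'%f,(291.4,v))
  except Exception as e: print(f,'fail')
meas('pics/s7.png')
for z in(.073,.0825,.09,.105):
  p=[proj('scene',[*(c+.165*x+.055*np.array([np.cos(t),np.sin(t)])),z]) for t in np.linspace(0,6.28,40)];print(z,cv2.fitEllipse(np.array(p,np.float32)))
"
```

```text
182.405 333
40 ell [291.54 343.09] [41.75 46.21] zplate 0.0745
199.595 347
41 ell [291.34 341.45] [41.53 46.58] zplate 0.0827
199.595 332
37 ell [291.24 339.83] [41.53 46.79] zplate 0.0906
200.55 348
39 ell [291.18 338.5 ] [41.76 47.  ] zplate 0.0972
ell [291.41 339.13] [43.4  50.06] tip [277.58 357.85] mint [37.1  51.39] zplate 0.0940 ztip 0.1052 diff 11.3 mm
0.073 ((291.23260498046875, 343.9621276855469), (43.62895965576172, 48.13164520263672), 83.64891052246094)
0.0825 ((291.1153564453125, 342.0611267089844), (43.78789138793945, 48.41390609741211), 83.75682067871094)
0.09 ((291.0218200683594, 340.54449462890625), (43.913856506347656, 48.63911437988281), 83.83979034423828)
0.105 ((290.8320617675781, 337.4684753417969), (44.167057037353516, 49.09592819213867), 84.00017547607422)
```

```bash
python3 -c "
from meas import *
for yaw in(3.3,4.3,5.3):
  a=np.radians(yaw);X=np.array([np.cos(a),np.sin(a)]);Y=np.array([-np.sin(a),np.cos(a)])
  for z in(.100,.105,.110):
    C=c+.165*X;print(yaw,z,'tip',proj('scene',[*(C-.058*Y),z]).round(2),'5mm back',proj('scene',[*(C-.063*Y),z]).round(2),'top',proj('top',[*(C-.058*Y),z]).round(2),'centre',proj('scene',[*C,z]).round(2))
im=cv2.imread('pics/s7.png');h=cv2.cvtColor(im,cv2.COLOR_BGR2HSV)
print(im[353:366,270:284,2].astype(int)-im[353:366,270:284,1])
im=cv2.imread('pics/top0.png');print(im[181:191,472:486,2].astype(int)-im[181:191,472:486,1])
"
```

```text
3.3 0.1 tip [276.74 359.73] 5mm back [275.55 361.57] top [477.97 185.93] centre [290.27 338.94]
3.3 0.105 tip [276.63 358.74] 5mm back [275.43 360.59] top [478.78 185.56] centre [290.2 337.9]
3.3 0.11 tip [276.52 357.74] 5mm back [275.32 359.59] top [479.6  185.18] centre [290.13 336.86]
4.3 0.1 tip [277.82 358.88] 5mm back [276.66 360.73] top [476.51 185.55] centre [290.91 337.93]
4.3 0.105 tip [277.71 357.88] 5mm back [276.55 359.74] top [477.31 185.18] centre [290.85 336.89]
4.3 0.11 tip [277.6  356.88] 5mm back [276.43 358.75] top [478.12 184.8 ] centre [290.78 335.85]
5.3 0.1 tip [278.87 358.01] 5mm back [277.75 359.88] top [475.04 185.2 ] centre [291.54 336.91]
5.3 0.105 tip [278.77 357.01] 5mm back [277.64 358.88] top [475.83 184.82] centre [291.47 335.87]
5.3 0.11 tip [278.66 356.01] 5mm back [277.53 357.89] top [476.64 184.44] centre [291.41 334.83]
[[  4   4   7  10   8   9   9   8  13  14  21  25  25  25]
 [  6   4   4   9   9   8   7   8  10  12  19  24  25  25]
 [  5   5   5   6   7   7   9   9   8   9  12  16  20  19]
 [  4   4   4   6   5   7   7   8   7   8   7   9  1
[... 429 characters left out ...]
   5  16  73 110  29   4   5   5   5   4   5   5]
 [  5   4   5   9  63 122  31   5   5   5   6   5   5   5]]
[[  3   2   2   3   3   2   2   1   2   2   4  14  26  27]
 [  3   2   2   3   2   3   3   2   3   2   3  13  24  28]
 [  7   3   2   2   3   3   6   5   7   6   8  15  28  35]
 [ 15   5   1   2   3   9  37  42  69  68  72 107 118 138]
 [ 14   7   3   2   5  48 138 139 139 139 139 139 139 139]
 [  6   2   3   2   5  27 125 137 137 136 136 135 135 134]
 [  2   2   3   2   5  23  89  89  72  63  60  45  43  14]
 [  2   2   3   3   2   1   1   0   1   1   1  -1   1   1]
 [  2   2   1   0   1   0   0   0   1   1   1   1   2   2]
 [  3   2   1   1   1   0   0   1   1   1   1   1   5  11]]
```

The plate is about 6.5 mm below the pointer, which is about 146° of winding. I'll wind 37° now, regrip, then do the rest.

Emit:
carry_out(
  moves=[
    [0,0,0,0,0,0.14,0.02],
    [0,0,0,0,0,0.14,0.02],
    [0,0,0,0,0,0.14,0.02],
    [0,0,0,0,0,0.14,0.02],
    [0,0,0,0,0,0.09,0.02],
    [0,0,0,0,0,0,0.02],
  ],
)

```text
time_s: 26.8
tool_pos: [0.5497, -0.2331, 0.1258]
ee_rot: [1.85, -2.537, 0.0]
contact_force: [-5.6, 0.8, 7.3]
finger_gap: 0.362
grasp_force: 59.6
```

Emit:
carry_out(
  moves=[
    [0,0,0,0,0,0,0.0854],
    [0,0,0,0,0,0,0.0854],
    [0,0,0,0,0,0,0.0854],
    [0,0,-0.03,0,0,0,0.0854],
    [0,0,-0.035,0,0,0,0.0854],
    [0,0,0,0,0,0,0.0854],
  ],
)

```text
time_s: 27.4
tool_pos: [0.5529, -0.2342, 0.1948]
ee_rot: [-1.85, 2.533, -0.015]
contact_force: [-0.0, -1.5, 0.0]
finger_gap: 0.998
grasp_force: 0.0
```

Emit:
carry_out(
  moves=[
    [0,0,0,0,0,-0.1428,0.0854],
    [0,0,0,0,0,-0.1428,0.0854],
    [0,0,0,0,0,-0.1428,0.0854],
    [0,0,0,0,0,-0.1428,0.0854],
    [0,0,0,0,0,-0.1428,0.0854],
    [0,0,0,0,0,-0.1428,0.0854],
    [0,0,0,0,0,-0.1428,0.0854],
    [0,0,0,0,0,-0.1428,0.0854],
    [0,0,0,0,0,-0.1428,0.0854],
    [0,0,0,0,0,-0.1428,0.0854],
  ],
)

```text
time_s: 28.4
tool_pos: [0.5498, -0.2324, 0.1877]
ee_rot: [-3.063, 0.695, 0.001]
contact_force: [-1.1, 0.2, -0.3]
finger_gap: 0.999
grasp_force: 0.0
```

Emit:
carry_out(
  moves=[
    [0,0,0,0,0,-0.1428,0.0854],
    [0,0,0,0,0,-0.1428,0.0854],
    [0,0,0,0,0,-0.1428,0.0854],
    [0,0,0,0,0,-0.1428,0.0854],
    [0,0,0,0,0,-0.1428,0.0854],
    [0,0,0,0,0,-0.1428,0.0854],
    [0,0,0,0,0,-0.1428,0.0854],
    [0,0,0,0,0,-0.1428,0.0854],
    [0,0,0,0,0,-0.1428,0.0854],
    [0,0,0,0,0,-0.1428,0.0854],
  ],
)

```text
time_s: 29.4
tool_pos: [0.5498, -0.2324, 0.1877]
ee_rot: [-2.77, -1.481, 0.0]
contact_force: [0.4, -0.0, 0.4]
finger_gap: 1.002
grasp_force: 0.0
```

Emit:
carry_out(
  moves=[
    [0,0,0,0,0,-0.1428,0.0854],
    [0,0,0,0,0,-0.1428,0.0854],
    [0,0,0,0,0,0,0.0854],
    [0,0,0,0,0,0,0.0854],
  ],
)

```text
time_s: 29.8
tool_pos: [0.5498, -0.2325, 0.1879]
ee_rot: [-2.539, -1.849, 0.0]
contact_force: [0.8, -0.5, -0.4]
finger_gap: 0.999
grasp_force: 0.0
```

```bash
python3 -c "
from meas import *
to([.550,-.233,.121])
im=eyes.camera('scene')[:,:,::-1];edge(im,(291.2,337.5))"
```

```text
t 29.8 p [ 0.5498 -0.2325  0.1879] yaw 72.12 tilt [-0.0005  0.0003] q6 -0.213 F [ 0.8 -0.5 -0.4] gap 0.0853 g 0.0
shift in tool [-0.0004  0.0004  0.0669]
199.595 344
40 ell [291.2 337.9] [42.37 46.77] zplate 0.1000
```

Emit:
carry_out(
  moves=[
    [0,0,0.03,0,0,0,0.0854],
    [0,0,0.034,0,0,0,0.0854],
    [0,0,0,0,0,0,0.0854],
    [0,0,0,0,0,0,0.02],
    [0,0,0,0,0,0,0.02],
    [0,0,0,0,0,0,0.02],
    [0,0,0,0,0,0,0.02],
    [0,0,0,0,0,0,0.02],
    [0,0,0,0,0,0,0.02],
  ],
)

```text
time_s: 30.75
tool_pos: [0.5505, -0.2331, 0.1268]
ee_rot: [2.535, 1.852, 0.001]
contact_force: [-2.4, 1.8, 6.0]
finger_gap: 0.367
grasp_force: 58.8
```

Emit:
carry_out(
  moves=[
    [0,0,0,0,0,0.14,0.02],
    [0,0,0,0,0,0.14,0.02],
    [0,0,0,0,0,0.14,0.02],
    [0,0,0,0,0,0.14,0.02],
    [0,0,0,0,0,0.14,0.02],
    [0,0,0,0,0,0.14,0.02],
    [0,0,0,0,0,0,0.02],
  ],
)

```text
time_s: 31.45
tool_pos: [0.5505, -0.2334, 0.1268]
ee_rot: [3.071, 0.653, 0.001]
contact_force: [-3.7, 0.7, 5.4]
finger_gap: 0.366
grasp_force: 58.4
```

Emit:
carry_out(
  moves=[
    [0,0,0,0,0,0.14,0.02],
    [0,0,0,0,0,0.14,0.02],
    [0,0,0,0,0,0.14,0.02],
    [0,0,0,0,0,0.14,0.02],
    [0,0,0,0,0,0.14,0.02],
    [0,0,0,0,0,0.11,0.02],
    [0,0,0,0,0,0,0.02],
  ],
)

```text
time_s: 32.15
tool_pos: [0.5502, -0.2336, 0.1268]
ee_rot: [3.08, -0.608, 0.001]
contact_force: [-4.8, -1.1, 6.5]
finger_gap: 0.366
grasp_force: 58.5
```

```bash
python3 -c "
from meas import *
st()
im=eyes.camera('scene')[:,:,::-1];cv2.imwrite('pics/s8.png',im);edge(im,(291.2,336.7))
cv2.imwrite('pics/z8.png',crop(im,282,340,80,70,9))"
```

```text
t 32.15 p [ 0.5502 -0.2336  0.1268] yaw -22.35 tilt [ 0.0003 -0.0025] q6 1.436 F [-4.8 -1.1  6.5] gap 0.0313 g 58.5
200.55 342
39 ell [291.11 337.16] [42.1  47.02] zplate 0.1036
```

View pics/z8.png

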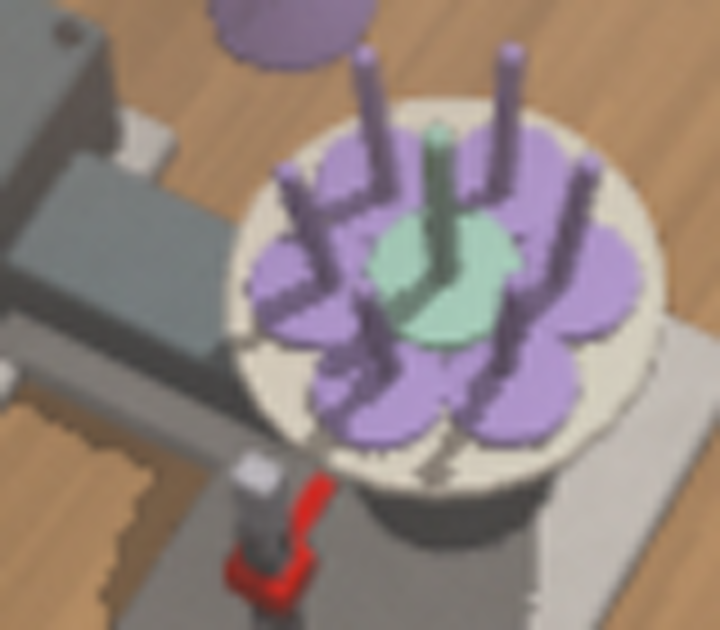

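The tip at (325,478) in the crop sits just off the plate's rim with a gap of about 1.3 px, as expected when level. The measured heights agree (0.1065 against 0.1064). I'll release and retract.

Emit:
carry_out(
  moves=[
    [0,0,0,0,0,0,0.0854],
    [0,0,0,0,0,0,0.0854],
    [0,0,0,0,0,0,0.0854],
    [0,0,-0.03,0,0,0,0.0854],
    [0,0,-0.04,0,0,0,0.0854],
    [0,0,-0.04,0,0,0,0.0854],
    [0,0,-0.04,0,0,0,0.0854],
    [0,0,0,0,0,0,0.0854],
  ],
)

```text
time_s: 33.0
tool_pos: [0.5528, -0.234, 0.2828]
ee_rot: [3.078, -0.605, 0.02]
contact_force: [-0.1, 1.2, 0.6]
finger_gap: 1.004
grasp_force: 0.0
```

Emit:
carry_out(
  moves=[
    [-0.04,0,0,0,0,0,0.0854],
    [-0.04,0,0,0,0,0,0.0854],
    [-0.04,0,0,0,0,0,0.0854],
    [-0.04,0,0,0,0,0,0.0854],
    [0,0,0,0,0,0,0.0854],
    [0,0,0,0,0,0,0.0854],
  ],
)

```text
time_s: 33.6
tool_pos: [0.4015, -0.1718, 0.2742]
ee_rot: [3.082, -0.606, 0.002]
contact_force: [0.4, 0.2, -0.1]
finger_gap: 0.998
grasp_force: 0.0
```

```bash
python3 -c "
from meas import *
st()
im=eyes.camera('scene')[:,:,::-1];t=eyes.camera('top')[:,:,::-1];cv2.imwrite('pics/s9.png',im);cv2.imwrite('pics/t9.png',t);edge(im,(291.2,336.7))
for n,I in(('scene',im),('top',t)):
  a=np.radians(-22.3);hub=np.array([.5502,-.2336]);d=np.array([np.cos(a),np.sin(a)])
  K=proj(n,[*(hub+.065*d),.140]);print(n,'knob predicted',K, 'hubtop',proj(n,[*hub,.139]))
  h=cv2.cvtColor(np.ascontiguousarray(I),cv2.COLOR_BGR2HSV);m=((h[...,0]>120)&(h[...,0]<155)&(h[...,1]>40))
  u,v=K.astype(int);w=m[v-14:v+15,u-14:u+15];ys,xs=np.nonzero(w);print(len(xs),xs.mean()+u-14,ys.mean()+v-14)
"
```

```text
t 33.6 p [ 0.4015 -0.1718  0.2742] yaw -22.26 tilt [ 0.0009 -0.0004] q6 1.384 F [ 0.4  0.2 -0.1] gap 0.0852 g 0.0
191.0 339
39 ell [291.1  337.12] [42.21 47.09] zplate 0.1038
scene knob predicted [242.10374105 319.40255609] hubtop [227.54547931 298.97411022]
0 nan nan
top knob predicted [474.38314413 238.51816262] hubtop [462.45357798 269.92971673]
0 nan nan<string>:9: RuntimeWarning: Mean of empty slice.
  ret = ret.dtype.type(ret / rcount)
```

```bash
python3 -c "
from h import *
P=[]
a=np.radians(157.7);hub=np.array([.5502,-.2336]);d=np.array([np.cos(a),np.sin(a)])
for n,f in(('scene','s9'),('top','t9')):
  I=cv2.imread('pics/%s.png'%f)
  K=proj(n,[*(hub+.065*d),.140]);h=cv2.cvtColor(I,cv2.COLOR_BGR2HSV);m=((h[...,0]>120)&(h[...,0]<155)&(h[...,1]>40))
  u,v=K.astype(int);ys,xs=np.nonzero(m[v-14:v+15,u-14:u+15]);print(n,K.round(1),len(xs),xs.mean()+u-14 if len(xs) else 0,ys.mean()+v-14 if len(xs) else 0)
  b=proj(n,[*hub,.139]);g=I[int(b[1])-2:int(b[1])+3,int(b[0])-2:int(b[0])+3].reshape(-1,3).mean(0);print('hubtop',b.round(1),g)
  if len(xs):P.append((xs.mean()+u-14,ys.mean()+v-14))
if len(P)==2: print(tri(P[1],P[0]),hub+.065*d)
"
```

```text
scene [213.6 279.1] 78 212.6153846153846 280.5897435897436
hubtop [227.5 299. ] [146.08 144.16 146.36]
top [450.8 301.5] 91 452.34065934065933 302.3956043956044
hubtop [462.5 269.9] [112.   112.16 109.8 ]
(array([ 0.48858162, -0.21238021,  0.13696927]), np.float64(0.0012456144409595962)) [ 0.49006137 -0.20893535]
```

```bash
python3 -c "
from rig import arm
print(arm.job_done())"
```

```text
the job is handed in; nothing more can be done
None
```

I fitted the crank fully home on the shaft and wound it clockwise about 1.85 turns, until the plate measured level with the red pointer (heights within about 1 mm by camera). Then I released the crank, moved the arm clear and handed the job in at about 34 s; no verdict came back.

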